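# Charge the deburring tumbler

## Task

Get the tumbler ready for its next run: open the drawer of the small bench cabinet, take out the cup and pour all the ceramic chips in it into the tumbler's bowl. After the chips, put every raw lever from the felt mat into the bowl too, stand the empty cup upright back in the drawer and push the drawer fully shut. Leave the sanding blocks where they are; the finished levers in the blue tray are not part of this.

Things in the scene. Friction and masses are not known exactly. Their poses are not given: they have to be found in the camera images.
- cabinet_drawer0 (a joint): how far the drawer is pulled out along its slide, in m: 0 fully shut, 0.18 fully open; it stays where it is left
- cabinet_drawer0_handle (a point): middle of the bar handle of the drawer in a small fixed painted bench cabinet, 260 deep x 220 wide x 140 tall, a yellow foam block on the rear of its top; the handle is a horizontal round bar along the drawer's y, 10 thick and 110 long, standing 35 off the drawer front, 38 below the cabinet's top
- drawer_in (a point): point on the inner floor of the drawer near its front, midway across, 22 above the table; it moves with the drawer. Its x axis points into the cabinet (the drawer opens along -x), z up. Inner front face 64 away in -x, inner back face 151 in +x, inner sides 89 to either y side; handle 118 away in -x. Sides and back rise 96 above this floor, the front panel 107
- cup: round steel cup, 80 tall, 58 across at the foot, 64 at the rim, wall 2.5; origin at the centre of its underside, z up to its mouth; at the start it stands upright in the shut drawer with the chips in it
- cup_rim (a point): centre of the cup's mouth
- tumbler_rim (a point): centre of the open mouth of the tumbler's bowl; the tumbler is a fixed bench machine: a round foot 156 across with an open blue bowl on it and a control box 50 tall that reaches 118 from the axis on one side; mouth 130 above the table, inside diameter here 168, outside 180
- tumbler_in (a point): centre of the bowl's inner floor, 51 above the table, inside diameter here about 134
- block_a: sanding block, 90 x 60 x 33, loose, a bystander; origin at the centre of its underside
- block_b: a second such sanding block, a bystander; beyond it lies a shallow fixed blue tray, 180 x 260 x 50, with two finished levers fixed in it
- chip1: ceramic chip in the cup: six-sided, 20 over its corners, 17 across flats, 15 tall; origin at the centre of its underside, z along its height, x towards a corner
- chip2: ceramic chip in the cup: six-sided, 20 over its corners, 17 across flats, 15 tall; origin at the centre of its underside, z along its height, x towards a corner
- chip3: ceramic chip in the cup: six-sided, 20 over its corners, 17 across flats, 15 tall; origin at the centre of its underside, z along its height, x towards a corner
- chip4: ceramic chip in the cup: six-sided, 20 over its corners, 17 across flats, 15 tall; origin at the centre of its underside, z along its height, x towards a corner
- chip5: ceramic chip in the cup (may be absent): six-sided, 20 over its corners, 17 across flats, 15 tall; origin at the centre of its underside, z along its height, x towards a corner
- chip6: ceramic chip in the cup (may be absent): six-sided, 20 over its corners, 17 across flats, 15 tall; origin at the centre of its underside, z along its height, x towards a corner
- chip7: ceramic chip in the cup (may be absent): six-sided, 20 over its corners, 17 across flats, 15 tall; origin at the centre of its underside, z along its height, x towards a corner
- chip8: ceramic chip in the cup (may be absent): six-sided, 20 over its corners, 17 across flats, 15 tall; origin at the centre of its underside, z along its height, x towards a corner
- lever1: raw cast aluminium lever lying on the grey felt mat (4 thick, fixed, 240 x 260; may be absent): bar 60 (x) x 20 (y) x 14 tall with a round boss 26 across and 22 tall about x = +22; origin at the centre of the bar's underside, z up; lever 65 long in all
- lever2: raw cast aluminium lever lying on the grey felt mat (4 thick, fixed, 240 x 260; may be absent): bar 60 (x) x 20 (y) x 14 tall with a round boss 26 across and 22 tall about x = +22; origin at the centre of the bar's underside, z up; lever 65 long in all
- lever3: raw cast aluminium lever lying on the grey felt mat (4 thick, fixed, 240 x 260; may be absent): bar 60 (x) x 20 (y) x 14 tall with a round boss 26 across and 22 tall about x = +22; origin at the centre of the bar's underside, z up; lever 65 long in all
- lever4: raw cast aluminium lever lying on the grey felt mat (4 thick, fixed, 240 x 260; may be absent): bar 60 (x) x 20 (y) x 14 tall with a round boss 26 across and 22 tall about x = +22; origin at the centre of the bar's underside, z up; lever 65 long in all
Things that resemble listed ones, but are neither listed nor needed, are in the scene too. Leave any brown look-alike of the lever4 alone. What is shaped like the lever1 but green is not meant.

How it is judged:
On the way, in this order (a step that is already met when the one before it is completed fails the run):
1. the drawer is open, at least 120 mm (value of joint cabinet_drawer0 above 0.12 m), for 0.2 s.
2. the cup is tipped over the tumbler's bowl (angle between cup's own z axis and vertical above 0.9 rad and horizontal distance between cup_rim and tumbler_rim below 0.12 m and height (world z) of cup_rim above 0.12 m), for 0.05 s.
3. all the chips are in the bowl, and no lever is in it yet (horizontal distance between each of chip1, chip2, chip3, chip4, chip5, chip6, chip7, chip8 and tumbler_in below 0.078 m and height (world z) of each of chip1, chip2, chip3, chip4, chip5, chip6, chip7, chip8 below 0.122 m and horizontal distance between each of lever1, lever2, lever3, lever4 and tumbler_in above 0.078 m), for 0.2 s.
At the end, for the whole second after the job is handed in: every chip and every raw lever present lies at rest in the tumbler's bowl (origin within 78 mm of the bowl's axis and below its rim), the cup stands upright (within 0.15 rad) on the drawer's floor, and the drawer is shut to within 8 mm (horizontal distance between each of chip1, chip2, chip3, chip4, chip5, chip6, chip7, chip8, lever1, lever2, lever3, lever4 and tumbler_in below 0.078 m and height (world z) of each of chip1, chip2, chip3, chip4, chip5, chip6, chip7, chip8, lever1, lever2, lever3, lever4 below 0.122 m and linear speed of each of lever1, lever2, lever3, lever4, chip1, chip2, chip3, chip4, chip5, chip6, chip7, chip8 below 0.05 m/s and angle between cup's own z axis and vertical below 0.15 rad and x of cup in the frame of drawer_in between -0.065 and 0.15 m and y of cup in the frame of drawer_in between -0.09 and 0.09 m and z of cup in the frame of drawer_in between -0.01 and 0.01 m and value of joint cabinet_drawer0 below 0.008 m); the robot touches nothing.
It fails at once if block_a is moved more than 30 mm (distance of block_a from where it was at the start of the episode above 0.03 m).
It fails at once if block_b is moved more than 30 mm (distance of block_b from where it was at the start of the episode above 0.03 m).
Of chip5, chip6, chip7, chip8 only 1 to 4 are there at a start; the rules pass over those that are not, and their reading is None.
Of lever1, lever2, lever3, lever4 only 2 to 4 are there at a start; the rules pass over those that are not, and their reading is None.
At some moment in a run one of lever1, lever2, lever3, lever4 may be knocked a few centimetres aside while the robot is not near it.
It also fails if it takes over 210 s, if anything falls off the work surface, if the arm or the gripper's body presses on something with over 40 N, if the wrist force passes 120 N, or if a joint passes its speed limit or range.

## Robot

A 7-joint arm with a two-finger parallel gripper is mounted at the origin on the work surface. World frame = base frame: x ahead of the robot, y to its left, z up, the work surface at z = 0. Lengths are in m, angles in rad, forces in N, time in s.
With the tool pointing down it reaches from about 0.425 to 0.95 m from the base axis. Payload 4.7 kg.
Tool frame: the origin (TCP) lies on the centre line of the jaws, within the pads' length; the fingertips stand robot.nose_length ahead of it and the grasp point (between the pads) lies 8 mm behind it (robot.nose_length is the distance from the TCP to the fingertips, in m); z points along the fingers, x is the direction in which the jaws open and shut, and the axes are right-handed (so a half turn about z gives the same grasp; the last joint's range is limited). The gripper opens to 85 mm and grips with 20 to 120 N. Pads are 22 mm wide; open, the fingers measure 114 mm over their backs; the gripper's body (76 mm by 85 mm) begins 54 mm behind the grasp point. The pads swing forward as they close: fully open they stand 13 mm farther back than shut.
Start: joints at [-1.152, 0.469, -0.049, 1.532, 0.024, 1.141, -0.082], TCP at [0.292, 0.608, 0.242] pointing down, gripper open.
Joint ranges: [-2.59, 2.59], [-0.33, 1.99], [-1.39, 1.29], [0.1, 2.45], [-1.04, 4.18], [0.21, 1.99], [-2.66, 2.66]. Speed limits (rad/s): [2.57, 2.57, 3.14, 3.14, 3.14, 3.14, 3.14].

## Interface

Orientations are given as [roll, pitch, yaw] about the fixed x, y, z axes, in that order (R = Rz(yaw) Ry(pitch) Rx(roll)).
In Python, from plant import robot gives the robot as it stands. Calls block until the motion is done:
- robot.goto(position, orientation): joint-space move of the TCP to a pose.
- robot.move_straight(position, vel=0.15, attitude=None, contact_N=None): straight line of the TCP; attitude=None keeps the orientation; vel is the mean speed in m/s. With contact_N (N) it stops when the force on the tool has changed by that much, and returns True; else False.
- robot.move_joints(angles): joint-space move.
- robot.grip(opening, strength=None): opening from 0.0 (shut) to 1.0 (fully open); strength is the grip in N (None keeps the last); returns when the fingers have stopped.
- robot.sleep(seconds).
- robot.inverse_kinematics(position, orientation): joint angles nearest the present ones, or None.
- robot.sense(): the state.
- robot.grab_frame(name): name is "side" or "top"; returns a dict with "image" (420x560x3 uint8, red, green, blue), "range_z" (420x560 float32, m along the optical axis (not along the pixel's ray), 0 where there is no reading), "fx", "fy", "cx", "cy" (pixels), "dist_coeffs" ([k1, k2, p1, p2, k3] as OpenCV has them; the pictures are not rectified), "R" (3x3) and "t" (3): a world point X has camera coordinates R X + t. Camera axes: x right, y down, z forward; pixel columns grow to the right and rows downward; lengths in m; the calibration is good to about 2 mm. A picture is of the moment at which its call begins.
A pose or a line that the arm cannot do raises robot.IKError and nothing moves.
- robot.close_job(): hands the job in, once; it reports no verdict.
The state is a dict: "t": time; "joint_pos": joint angles; "joint_velocities": joint speeds; "effort": joint torques, N m; "tcp_pos": TCP position; "tcp_rot": TCP orientation; "wrist_force": force on the tool from outside, world axes, zero at the start; "torque": the same for the moment, N m; "opening": opening from 0.0 (shut) to 1.0 (fully open).
Only numpy, scipy, OpenCV 4.12 (cv2) and the standard library are available. Lean on these libraries where they do the work, as an engineer would, in place of code of your own. Each camera call takes 0.05 s, during which the arm holds its last target.

## Working session

There is one attempt and no reset: what is moved stays moved. The work goes in short steps, each a Python script; the robot and the scene stay as the last script left them, time stands still between calls to the robot, and variables do not carry over. Pictures are saved under pics/ and viewed, and the job is handed in when it is done.

```bash
ls -la; mkdir -p pics
python3 - <<'E'
from plant import robot
import cv2,numpy as np
s=robot.sense(); print(s['t'],s['tcp_pos'],s['tcp_rot'],s['opening'],robot.nose_length)
for n in("side","top"):
    f=robot.grab_frame(n); cv2.imwrite(f"pics/{n}0.png",f["image"][:,:,::-1])
    R=np.array(f["R"]);print(n,f["fx"],f["cx"],f["cy"],f["dist_coeffs"],"campos",-R.T@f["t"],"axis",R[2])
    np.savez(f"{n}0.npz",**f)
E
```

```text
total 12
drwxr-xr-x  3 agent agent 4096 Dec  7 14:45 .
drwxr-xr-x 23 root  root  4096 Dec  7 14:45 ..
drwxr-xr-x  2 agent agent 4096 Dec  7 14:45 pics
0.0 [0.29199049 0.60795381 0.24126418] [3.14154031e+00 1.92761604e-03 1.12305697e+00] 0.9972920494140585 0.011
side 462.8939965638615 274.1850099943869 206.09818516858817 [-0.02803027  0.          0.          0.          0.        ] campos [0.02625894 0.59558737 0.87012563] axis [ 0.46881453 -0.55510495 -0.68707454]
top 475.7102156732928 276.01267571501654 201.77173913908484 [-0.07140072  0.          0.          0.          0.        ] campos [ 0.38719042 -0.04828559  1.40526065] axis [ 0.10179255  0.01881934 -0.99462762]
```

View pics/side0.png

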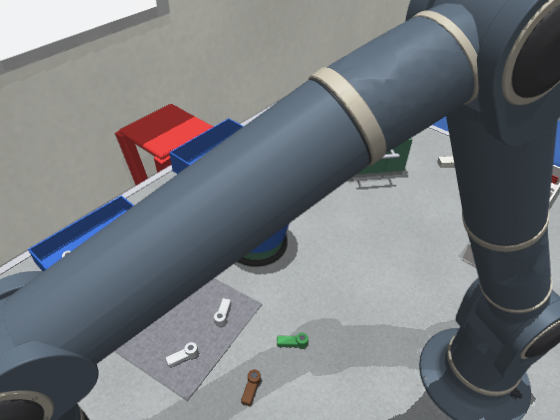

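View pics/top0.png

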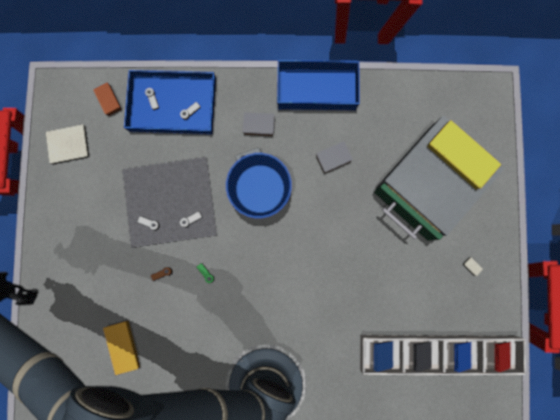

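The top view shows the mat (170,200) with two raw levers near (148,223) and (190,219). The tumbler is at (259,186), the cabinet at (440,185) with its handle at (398,222), and grey blocks sit at (258,124) and (333,158). The green (205,271) and brown (162,273) levers are decoys.

```bash
cat > h.py <<'E'
import numpy as np,cv2
def K(f): return np.array([[f["fx"],0,f["cx"]],[0,f["fy"],f["cy"]],[0,0,1.]])
def rays(f,uv):
    p=cv2.undistortPoints(np.array(uv,float).reshape(-1,1,2),K(f),np.array(f["dist_coeffs"],float)).reshape(-1,2)
    return np.c_[p,np.ones(len(p))]
def plane(f,uv,z):
    R=np.array(f["R"]);c=-R.T@np.array(f["t"]);d=rays(f,uv)@R
    return c+d*((z-c[2])/d[:,2])[:,None]
def cloud(f):
    h,w=f["range_z"].shape
    g=np.stack(np.meshgrid(np.arange(w),np.arange(h)),-1).reshape(-1,2)
    r=rays(f,g)*np.array(f["range_z"],float).reshape(-1,1)
    X=(r-np.array(f["t"]))@np.array(f["R"]); X[np.array(f["range_z"]).ravel()<=0]=np.nan
    return X.reshape(h,w,3)
def proj(f,X):
    R=np.array(f["R"]);rv=cv2.Rodrigues(R)[0]
    return cv2.projectPoints(np.array(X,float).reshape(-1,3),rv,np.array(f["t"],float),K(f),np.array(f["dist_coeffs"],float))[0].reshape(-1,2)
def crop(img,x0,y0,x1,y1,s,name):
    cv2.imwrite(name,cv2.resize(img[y0:y1,x0:x1,::-1],None,fx=s,fy=s,interpolation=cv2.INTER_CUBIC))
def circ(xy):
    A=np.c_[2*xy,np.ones(len(xy))];s=np.linalg.lstsq(A,(xy**2).sum(1),rcond=None)[0]
    return s[:2],np.sqrt(s[2]+s[:2]@s[:2])
E
python3 - <<'E'
from h import *
f=dict(np.load("top0.npz"));img=f["image"];X=cloud(f);Z=X[...,2]
for n,(u,v) in dict(bowl=(259,186),bowlrimL=(229,190),mat=(150,190),foam=(465,155),cabtop=(420,170),handle=(398,222),blkA=(258,124),blkB=(333,160),box=(250,153),floor=(330,260)).items():
    print(n,X[v,u].round(4))
crop(img,100,110,310,260,3.8,"pics/c1.png");crop(img,360,110,510,250,4,"pics/c2.png")
hsv=cv2.cvtColor(img,cv2.COLOR_RGB2HSV)
# bowl rim by height
m=(Z>.12)&(Z<.14);m[:, :215]=0;m[:,305:]=0;m[:145]=0;m[225:]=0
P=X[m][:,:2];h=cv2.convexHull(P.astype(np.float32)).reshape(-1,2);print("rim",m.sum(),circ(h.astype(float)),np.median(Z[m]))
# levers: bright, low saturation on the mat
m=((hsv[...,2]>165)&(hsv[...,1]<40)).astype(np.uint8);m[:150]=0;m[250:]=0;m[:,:120]=0;m[:,220:]=0
n,l,st,c=cv2.connectedComponentsWithStats(m)
for i in range(1,n):
    if st[i,4]<20: continue
    y,x=np.where(l==i);q=np.c_[x,y]
    W=plane(f,q,.018)[:,:2];print("lever",st[i],W.mean(0),cv2.minAreaRect((W*1000).astype(np.float32)),np.nanmax(Z[l==i]))
# cabinet top
m=(abs(Z-.14)<.008);m[:,:370]=0;m[:90]=0
W=X[m][:,:2];print("cabtop",m.sum(),cv2.minAreaRect((W*1000).astype(np.float32)),np.median(Z[m]))
m=(Z>.15);m[:,:370]=0;m[:90]=0;m[260:]=0
W=X[m][:,:2];print("foam",m.sum(),cv2.minAreaRect((W*1000).astype(np.float32)),np.median(Z[m]))
E
```

```text
bowl [0.5703 0.0268 0.0533]
bowlrimL [0.549  0.1047 0.1218]
mat [0.5601 0.3553 0.0088]
foam [ 0.6444 -0.5221  0.1752]
cabtop [ 0.6084 -0.4113  0.14  ]
handle [ 0.4694 -0.3585  0.1051]
blkA [0.7576 0.0346 0.0349]
blkB [ 0.6532 -0.1872  0.0312]
box [0.6672 0.0552 0.0488]
floor [ 0.3615 -0.1832 -0.0037]
rim 499 (array([0.56458896, 0.02381484]), np.float64(0.08877158732191533)) 0.12805682807317462
lever [188 213  12   9  62] [0.48074934 0.2188865 ] ((481.03338623046875, 219.0880889892578), (14.59969425201416, 35.47565460205078), 27.53905487060547) 0.02215792103694895
lever [139 217  18  12  84] [0.4638885  0.35914001] ((461.5772705078125, 356.777587890625), (56.423683166503906, 19.508825302124023), 71.69607543945312) 0.03088920617572274
lever [180 219   8   7  23] [0.46568817 0.24883431] ((465.5626220703125, 248.76791381835938), (17.647294998168945, 20.747081756591797), 0.9136649370193481) 0.02831071395402568
cabtop 4865 ((591.01513671875, -473.5656433105469), (222.28369140625, 266.5549621582031), 48.17436599731445) 0.13891419791991294
foam 2425 ((648.1215209960938, -523.6777954101562), (182.74534606933594, 94.30265045166016), 47.87713623046875) 0.17330389108957794
```

View pics/c1.png

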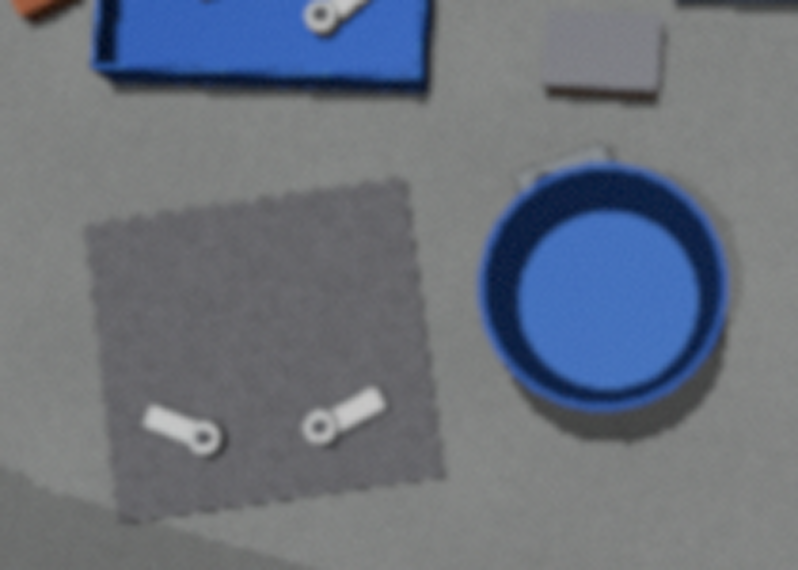

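View pics/c2.png

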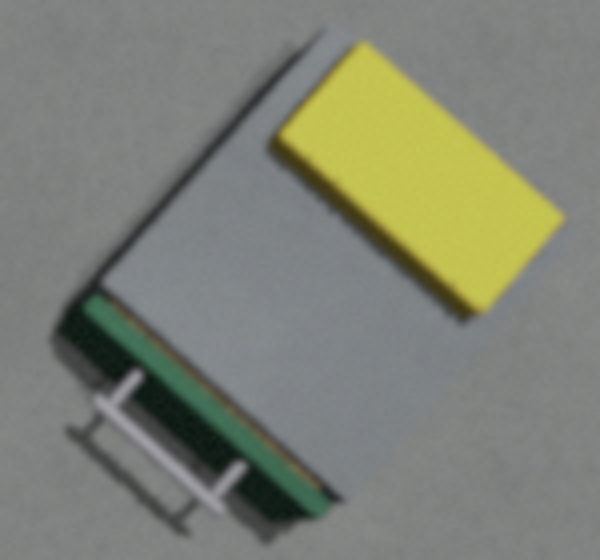

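The crops show exactly two raw levers on the mat, plus the closed drawer. The handle bar runs from about (384,210) to (415,237) in full-image pixels. Next I'll compute the handle and lever poses, and check how far the arm can tilt for pouring.

```bash
cat >> h.py <<'E'
from scipy.spatial.transform import Rotation as Ro
def rpy(M): return Ro.from_matrix(M).as_euler('xyz')
def tool(z,x):
    z=np.array(z,float);z/=np.linalg.norm(z);x=np.array(x,float);x-=z*(x@z);x/=np.linalg.norm(x)
    return rpy(np.c_[x,np.cross(z,x),z])
E
python3 - <<'E'
from h import *
from plant import robot
f=dict(np.load("top0.npz"));img=f["image"];X=cloud(f);Z=X[...,2]
e=plane(f,[(384.3,210),(415,237.5)],.102);print("handle ends",e,"len",np.linalg.norm(e[0]-e[1]),"mid",e.mean(0));d=e[0]-e[1];print("yaw of x_d",np.degrees(np.arctan2(d[1],d[0]))-90)
m=(Z>.09)&(Z<.12);m[:,:375]=0;m[200:]&=True;m[:205]=0;m[250:]=0
hsv=cv2.cvtColor(img,cv2.COLOR_RGB2HSV);m&=hsv[...,1]<60
print(m.sum(),cv2.minAreaRect((X[m][:,:2]*1000).astype(np.float32)))
# levers: boss px/bar end px in crop c1
for n,b,t in(("A",(203,437),(147,416)),("B",(319,427),(380,396))):
    g=lambda p:(p[0]/3.8+100-.37,p[1]/3.8+110-.37)
    B=plane(f,[g(b)],.026)[0];T=plane(f,[g(t)],.018)[0];print(n,B,T,np.linalg.norm(B-T),np.degrees(np.arctan2(*(B-T)[1::-1])))
# IK scan for tilt
for P in [(.565,.024,.2),(.5,.0,.2),(.56,-.05,.2)]:
  for az in range(-120,121,30):
    ok=[]
    for el in (-60,-45,-30,-15,0,15,30):
      a,b=np.radians(az),np.radians(el)
      zt=[np.cos(b)*np.cos(a),np.cos(b)*np.sin(a),np.sin(b)]
      r=[robot.inverse_kinematics(P,tool(zt,s*np.array([-np.sin(a),np.cos(a),0]))) is not None for s in(1,-1)]
      if any(r): ok.append((el,sum(r)))
    print(P,az,ok)
E
```

```text
handle ends [[ 0.50208915 -0.32168482  0.102     ]
 [ 0.42770258 -0.40569469  0.102     ]] len 0.11220971366291194 mid [ 0.46489587 -0.36368975  0.102     ]
yaw of x_d -41.523298274342984
259 ((470.44927978515625, -398.03790283203125), (169.55958557128906, 64.53238677978516), 48.601104736328125)
A [0.45592087 0.3368207  0.026     ] [0.47189249 0.3839058  0.018     ] 0.050359694556564236 -108.7373275447212
B [0.46511515 0.24682248 0.026     ] [0.49031787 0.20181699 0.018     ] 0.052198383338637654 119.2484944150354
(0.565, 0.024, 0.2) -120 [(-60, 2), (-45, 2), (-30, 2), (-15, 2), (0, 2), (15, 2), (30, 2)]
(0.565, 0.024, 0.2) -90 [(-60, 2), (-45, 2), (-30, 2), (-15, 2), (0, 2), (15, 2), (30, 2)]
(0.565, 0.024, 0.2) -60 [(-60, 2), (-45, 2), (-30, 2), (-15, 2), (0, 2), (15, 2), (30, 2)]
(0.565, 0.024, 0.2) -30 [(-60, 2), (-45, 2), (-30, 2), (-15, 2), (0, 2), (15, 2), (30, 2)]
(0.565, 0.024, 0.2) 0 [(-60, 2), (-45, 2), (30, 1)]
(0.565, 0.024, 0.2) 30 [(-60, 2), (-30, 2), (15, 2)]
(0.565, 0.024, 0.2) 60 [(-60, 2), (-45, 2), (-30, 2), (-15, 2), (0, 2), (15, 2), (30, 2)]
(0.565, 0.024, 0.2) 
[... 804 characters left out ...]
0 [(-60, 2), (-45, 2), (-30, 2), (-15, 2), (0, 2), (15, 2), (30, 2)]
(0.56, -0.05, 0.2) -90 [(-60, 2), (-45, 2), (-30, 2), (-15, 2), (0, 2), (15, 2), (30, 2)]
(0.56, -0.05, 0.2) -60 [(-60, 2), (-45, 2), (-30, 2), (-15, 2), (0, 2), (15, 2), (30, 2)]
(0.56, -0.05, 0.2) -30 [(-60, 2), (-45, 2), (-30, 2), (30, 2)]
(0.56, -0.05, 0.2) 0 [(-60, 2), (-45, 2), (30, 1)]
(0.56, -0.05, 0.2) 30 [(-60, 2), (-30, 2), (-15, 2), (0, 2), (15, 2)]
(0.56, -0.05, 0.2) 60 [(-60, 2), (-45, 2), (-30, 2), (-15, 2), (0, 2), (15, 2), (30, 2)]
(0.56, -0.05, 0.2) 90 [(-60, 2), (-45, 2), (-30, 2), (-15, 2), (0, 2), (15, 2), (30, 2)]
(0.56, -0.05, 0.2) 120 [(-60, 2), (-45, 2), (-30, 2), (-15, 2), (0, 2), (15, 2), (30, 2)]
```

```bash
cat >> h.py <<'E'
TH=np.radians(-41.9); XD=np.array([np.cos(TH),np.sin(TH),0]); YD=np.array([-np.sin(TH),np.cos(TH),0])
H0=np.array([.465,-.364,.102]); DOWN=[0,0,-1]
def st(robot,m=""):
    s=robot.sense();print(m,"t%.1f"%s["t"],"tcp",s["tcp_pos"].round(4),"F",np.array(s["wrist_force"]).round(1),"op %.3f"%s["opening"],"j",np.array(s["joint_pos"]).round(2))
E
python3 - <<'E'
from h import *
from plant import robot
o=tool(DOWN,XD)
for x in (XD,-XD): print(robot.inverse_kinematics(H0+[0,0,.1],tool(DOWN,x)),robot.inverse_kinematics(H0-.15*XD+[0,0,-.008],tool(DOWN,x)))
robot.goto([.42,.0,.33],o); st(robot)
robot.goto(H0+[0,0,.1],o); robot.grip(.27); st(robot)
c=robot.move_straight(H0+[0,0,-.008],vel=.06,contact_N=8); st(robot,c)
f=robot.grab_frame("top");crop(f["image"],340,110,540,260,4,"pics/h1.png")
f=robot.grab_frame("side");cv2.imwrite("pics/s1.png",f["image"][:,:,::-1])
E
```

```text
[-0.00226113  0.46131513  0.81069986  1.82025681 -0.38680363  1.02597073
  0.23001832] [-0.18937591  0.43005135  0.92196229  2.24811211 -0.54301198  0.69827289
  0.38781337]
[ 1.39053903  0.6566922  -1.17610807  1.74194773  0.65056494  1.19585941
  2.44239412] [-0.31048146  0.5301352   1.11858568  2.25241084 -0.70850433  0.77396657
 -2.57559572]
 t2.3 tcp [0.4203 0.0011 0.3299] F [-0.6  0.9 -0.4] op 1.002 j [-0.72 -0.07  0.59  1.99  0.04  1.21 -0.88]
 t4.4 tcp [ 0.465 -0.364  0.202] F [ 0.9 -0.6 -0.2] op 0.270 j [-0.21  0.65  1.21  1.83 -0.67  1.15  0.5 ]
False t6.3 tcp [ 0.4656 -0.3645  0.0948] F [0.9 0.8 5.2] op 0.274 j [-0.13  0.76  1.07  1.91 -0.82  0.98  0.6 ]
```

View pics/s1.png

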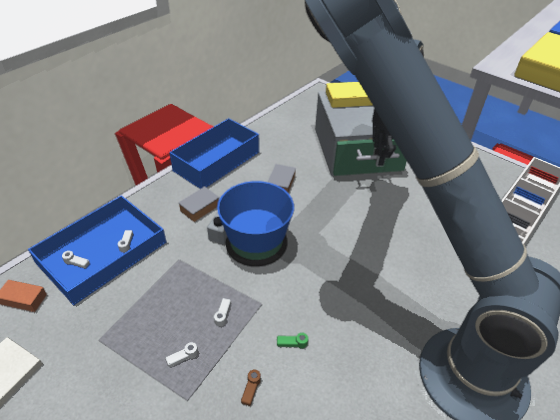

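The side view shows the gripper at the handle, around (380,155), with nothing disturbed. The mat, levers and tumbler are all clearly visible.

Run:
```python
from h import *
from plant import robot
robot.sleep(.3);st(robot)
robot.grip(0,strength=40); st(robot,"gripped")
p=np.array(robot.sense()["tcp_pos"])
try:
    c=robot.move_straight(p-.15*XD,vel=.08,contact_N=45)
except robot.IKError as e: print("IK",e)
st(robot,c)
```

```text
t6.8 tcp [ 0.4656 -0.3645  0.0947] F [0.3 0.4 5.1] op 0.270 j [-0.13  0.76  1.07  1.91 -0.82  0.98  0.6 ]
gripped t7.0 tcp [ 0.4651 -0.3642  0.0943] F [ 0.6 -0.1  4.6] op 0.111 j [-0.13  0.76  1.07  1.92 -0.82  0.98  0.6 ]
False t9.0 tcp [ 0.3519 -0.2639  0.0942] F [-2.3 -1.8  7.3] op 0.109 j [-0.35  0.58  1.19  2.26 -0.77  0.81  0.63]
```

Run:
```python
from h import *
from plant import robot
robot.grip(.27); p=np.array(robot.sense()["tcp_pos"])
robot.move_straight(p+[0,0,.12],vel=.12); st(robot)
robot.goto([.42,.12,.35],tool(DOWN,XD)); st(robot)
for n in("side","top"):
    f=robot.grab_frame(n); cv2.imwrite(f"pics/{n}2.png",f["image"][:,:,::-1]); np.savez(f"{n}2.npz",**f)
    if n=="top": crop(f["image"],340,110,520,290,3.3,"pics/h2.png")
    else: crop(f["image"],290,60,460,220,3.6,"pics/h2s.png")
```

```text
t10.5 tcp [ 0.3522 -0.2625  0.2132] F [ 0.5 -0.9 -0.2] op 0.270 j [-0.54  0.23  1.27  2.14 -0.27  0.95  0.16]
 t12.0 tcp [0.4201 0.1188 0.3493] F [-0.4  0.1  0.4] op 0.270 j [-0.88 -0.04  0.49  1.93  0.02  1.25 -1.13]
```

View pics/h2.png

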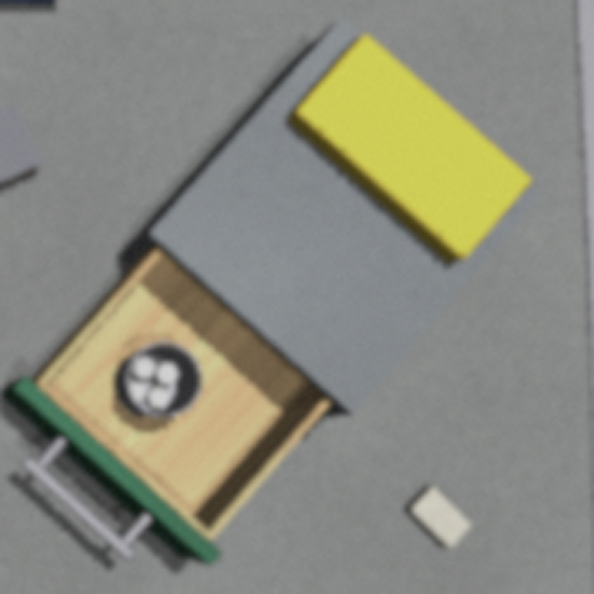

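View pics/side2.png

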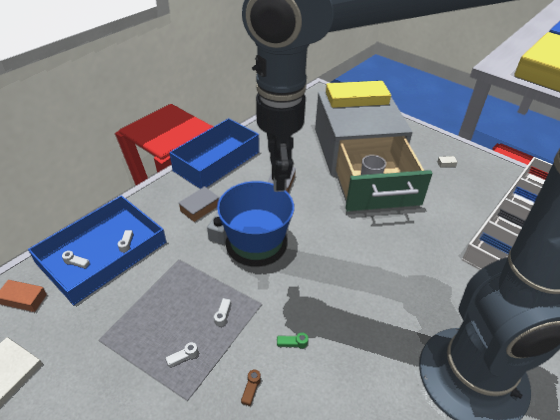

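The drawer is open and the cup stands upright in it, with its rim circle centred near (388,225) in the top image. Several white chips are visible inside. Next I'll locate the rim precisely.

Run:
```python
from h import *
from plant import robot
f=dict(np.load("top2.npz"));X=cloud(f);Z=X[...,2]
print("center guess",plane(f,[(387.5,225.4)],.102))
hsv=cv2.cvtColor(f["image"],cv2.COLOR_RGB2HSV)
yy,xx=np.mgrid[:420,:560]
m=(np.hypot(xx-387.5,yy-225.4)<15)&(hsv[...,1]<70)
m=m&((hsv[...,2]<110)|(hsv[...,2]>150))
y,x=np.where(m);q=np.c_[x,y];h=cv2.convexHull(q.astype(np.float32)).reshape(-1,2);W=plane(f,h,.102)[:,:2];print("grey hull",circ(W),len(h))
m=(abs(Z-.102)<.01)&(np.hypot(xx-387.5,yy-225.4)<16);print("rim pts",m.sum(),circ(X[m][:,:2]) , X[m].mean(0))
n=np.hypot(xx-387.5,yy-225.4)<8;print("chips top z",np.nanpercentile(Z[n],[5,50,95]))
# side view
g=dict(np.load("side2.npz"));crop(g["image"],330,130,440,220,7,"pics/cs.png")
g_=lambda p:(p[0]/3.3+340-.35,p[1]/3.3+110-.35)
e=plane(f,[g_((32,465)),g_((126,552))],.102);print("handle",e.mean(0),"moved",(e.mean(0)-H0)@-XD,(e.mean(0)-H0)@YD, "len",np.linalg.norm(e[0]-e[1]))
```

```text
center guess [[ 0.45984915 -0.33023041  0.102     ]]
grey hull (array([ 0.46052814, -0.3322131 ]), np.float64(0.035454938531818886)) 19
rim pts 103 (array([ 0.46295032, -0.3353769 ]), np.float64(0.03049639601381717)) [ 0.46431976 -0.33900508  0.09920173]
chips top z [0.02292118 0.04048961 0.05710252]
handle [ 0.35464722 -0.2644591   0.102     ] moved 0.148613503981114 0.0003922632054848542 len 0.10474651280801613
```

View pics/cs.png

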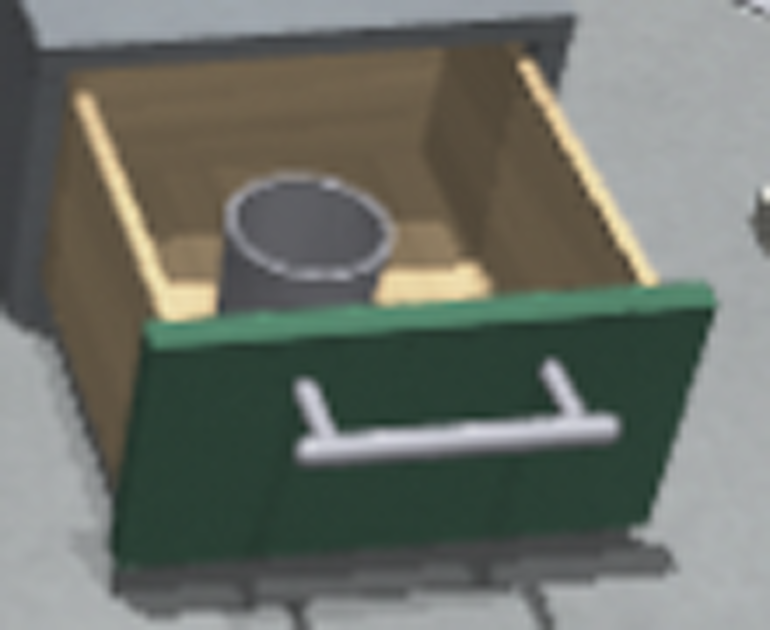

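Run:
```python
from h import *
g=dict(np.load("side2.npz"))
q=[(225,210),(393,238),(290,175),(330,279),(240,250),(365,195),(385,260),(245,185)]
W=plane(g,[(a/7+330-.43,b/7+130-.43) for a,b in q],.102);print(circ(W[:,:2]),W.round(4)[:,:2])
D0=H0-.1486*XD+.118*XD
for c in([.4605,-.3310],[.461,-.332]):
    v=np.array(c+[0])-[*D0[:2],0];print("in drawer frame",v@XD,v@YD)
```

```text
(array([ 0.46455265, -0.33634685]), np.float64(0.032698431605375056)) [[ 0.4942 -0.3231]
 [ 0.4362 -0.3521]
 [ 0.4875 -0.3595]
 [ 0.4409 -0.3139]
 [ 0.4761 -0.3058]
 [ 0.4587 -0.3683]
 [ 0.4314 -0.3382]
 [ 0.4972 -0.342 ]]
in drawer frame 0.005212123711415334 0.021557034526008375
in drawer frame 0.006252112040001958 0.021146639257512746
```

Run:
```python
from h import *
from plant import robot
C=np.array([.463,-.334,0]); o=tool(DOWN,YD)
P=np.array([.43,-.08,0]);R0=Ro.from_euler('xyz',tool(DOWN,YD))
for x in(YD,-YD): print(robot.inverse_kinematics(C+[0,0,.25],tool(DOWN,x)))
# scan of side regrasp + pour
for az in(-110,-90,-70,-50,70,90):
  for el in(-15,-25,-35):
    a,b=np.radians([az,el]);ah=np.array([np.cos(a),np.sin(a),0]);xx=np.array([-np.sin(a),np.cos(a),0])
    for s in(1,-1):
      zt=np.cos(b)*ah+np.array([0,0,np.sin(b)]); o1=tool(zt,s*xx); q=robot.inverse_kinematics(P+[0,0,.05]+.008*zt,o1)
      out=[]
      for phi in(-135,-90,-45,0,45,90,135):
        Rp=Ro.from_rotvec(ah*np.radians(phi))*Ro.from_euler('xyz',o1)
        q2=robot.inverse_kinematics([.54,.0,.24],rpy(Rp.as_matrix())); out.append(None if q2 is None else q2[[4,6]].round(1).tolist())
      print(az,el,s,None if q is None else q[[4,5,6]].round(1),out)
```

```text
[-0.17926881  0.41372043  0.98015027  1.8163473  -0.38093267  1.11547696
  1.77330168]
[-0.27658096  0.49604299  1.16230751  1.82011334 -0.49681148  1.15904435
 -1.25155242]
-110 -15 1 [ 0.5  1.2 -1.1] [[0.5, 1.7], [0.6, 0.7], [0.5, -0.0], [0.6, -0.8], [0.8, -1.7], [0.9, -2.5], None]
-110 -15 -1 [1.  1.9 1.5] [[0.6, -1.5], [0.6, -2.4], None, [0.8, 2.0], [0.8, 1.4], [0.9, 0.6], [0.9, -0.1]]
-110 -25 1 [ 0.4  1.1 -1. ] [[0.5, 1.8], [0.3, 1.0], [0.4, 0.0], [0.5, -0.7], [0.8, -1.7], [1.0, -2.6], None]
-110 -25 -1 [1.  1.9 1.5] [[0.5, -1.4], [0.3, -2.2], [0.1, -2.7], [0.8, 2.0], [0.9, 1.3], [1.0, 0.5], [1.0, -0.2]]
-110 -35 1 [ 0.4  0.9 -0.9] [[0.4, 2.0], None, [0.2, 0.0], [0.4, -0.7], [0.9, -1.7], [0.8, -2.3], None]
-110 -35 -1 [1.1 1.8 1.5] [[0.4, -1.2], None, [-0.0, -2.7], [0.9, 1.9], [0.9, 1.3], [1.2, 0.4], [1.1, -0.3]]
-90 -15 1 [ 0.8  1.  -1.3] [[1.0, 1.3], [0.8, 0.6], [0.7, -0.0], [0.8, -0.9], [1.0, -1.8], [0.8, -2.3], None]
-90 -15 -1 [1.2 1.8 1.5] [[0.9, -1.8], [0.8, -2.5], None, [1.1, 2.0], [1.3, 1.2], [1.2, 0.4], [1.1, -0.3]]
-90 -25 1 [ 0.8  0.9 -1.2] [[0.8, 1.4], [0.7, 0.6], 
[... 2310 characters left out ...]
]
90 -15 -1 [-0.4  1.1  0.8] [None, [-0.8, 2.2], [-0.6, 1.3], [-0.8, 0.7], [-1.0, 0.2], [-1.0, -0.5], [-1.0, -1.4]]
90 -25 1 [-1.   1.5 -1.7] [[-0.9, 0.1], [-1.0, -0.7], [-1.0, -1.5], [-1.0, -2.2], [-0.3, 2.6], [-0.4, 1.9], [-0.5, 1.3]]
90 -25 -1 [-0.5  1.1  0.9] [None, [-1.0, 2.5], [-0.7, 1.3], [-0.8, 0.7], [-0.9, 0.1], [-0.9, -0.6], [-1.0, -1.4]]
90 -35 1 [-1.   1.3 -1.8] [[-1.0, 0.2], None, [-1.0, -1.6], [-1.0, -2.2], [-0.2, 2.6], [-0.3, 1.9], [-0.6, 1.3]]
90 -35 -1 [-0.5  0.9  0.9] [None, None, [-0.8, 1.4], [-0.7, 0.6], [-0.7, 0.1], [-0.7, -0.7], [-0.9, -1.5]]<sys>:0: UserWarning: Gimbal lock detected. Setting third angle to zero since it is not possible to uniquely determine all angles.
```

Run:
```python
from h import *
from plant import robot
C=np.array([.463,-.334,0]); o=tool(DOWN,YD)
robot.goto([.42,-.1,.33],o)
robot.goto(C+[0,0,.25],o);robot.grip(.97)
c=robot.move_straight(C+[0,0,.13],vel=.12)
c=robot.move_straight(C+[0,0,.074],vel=.05,contact_N=8); st(robot,c)
if not c:
    robot.grip(0,strength=40); st(robot,"grip")
    f=robot.grab_frame("top");crop(f["image"],340,110,520,290,3.3,"pics/g3.png")
```

```text
False t17.9 tcp [ 0.4632 -0.3342  0.0743] F [-0.2 -0.1 -0. ] op 0.966 j [-0.01  0.62  0.78  1.97 -0.61  0.8   1.95]
grip t18.2 tcp [ 0.4632 -0.3345  0.0747] F [-0.9 -0.2  4.9] op 0.732 j [-0.01  0.62  0.78  1.97 -0.61  0.8   1.95]
```

Run:
```python
from h import *
from plant import robot
p=np.array(robot.sense()["tcp_pos"]);P=np.array([.43,-.08,0])
robot.move_straight(p+[0,0,.17],vel=.1); st(robot,"lift")
o=robot.sense()["tcp_rot"]
robot.move_straight([.43,-.08,.25],vel=.15,attitude=tool(DOWN,YD)); 
robot.move_straight([.43,-.08,.075],vel=.12); st(robot)
c=robot.move_straight([.43,-.08,.048],vel=.03,contact_N=6); st(robot,c)
robot.grip(.97)
robot.move_straight([.43,-.08,.25],vel=.15); 
robot.goto([.43,.2,.3],tool([0,-.9,-.42],[1,0,0])); st(robot)
for n in("side","top"):
    f=robot.grab_frame(n); cv2.imwrite(f"pics/{n}4.png",f["image"][:,:,::-1]); np.savez(f"{n}4.npz",**f)
```

```text
lift t20.1 tcp [ 0.4631 -0.3342  0.2441] F [ 0.3 -0.2 -1.3] op 0.726 j [-0.17  0.42  0.97  1.82 -0.38  1.1   1.77]
 t23.6 tcp [ 0.4305 -0.0801  0.0755] F [ 0.2  0.5 -1.2] op 0.728 j [-0.55  0.43  0.79  2.26 -0.52  0.63  1.47]
True t24.3 tcp [ 0.4297 -0.0803  0.0524] F [0.4 0.4 4. ] op 0.726 j [-0.5   0.47  0.73  2.28 -0.58  0.59  1.52]
 t27.8 tcp [0.4303 0.199  0.3001] F [-0.4  0.7 -0.3] op 0.970 j [-1.17  0.54  0.39  1.76  0.55  1.75 -0.9 ]
```

View pics/top4.png

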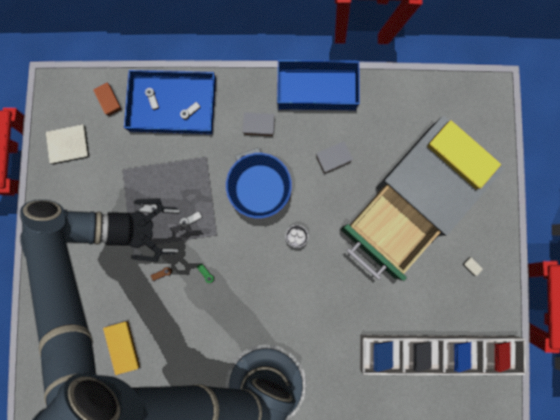

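View pics/side4.png

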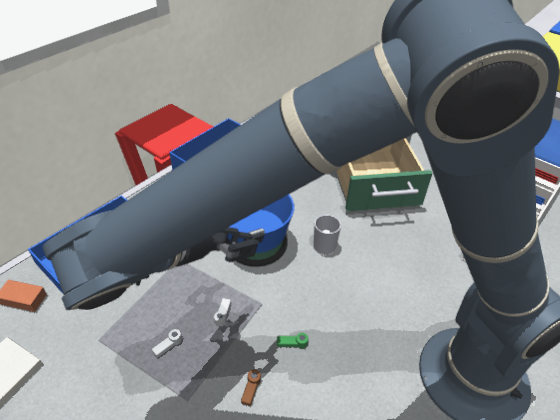

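The cup stands on the table at (297,237) in the top view, upright with its chips. One lever has been knocked since the start, so I'll measure the levers again later. Next is the side regrasp.

Run:
```python
from h import *
from plant import robot
f=dict(np.load("top4.npz"));X=cloud(f);yy,xx=np.mgrid[:420,:560]
m=(X[...,2]>.06)&(X[...,2]<.1)&(np.hypot(xx-297,yy-237)<16);h=cv2.convexHull(X[m][:,:2].astype(np.float32)).reshape(-1,2).astype(float);print(m.sum(),circ(h))
print(plane(f,[(296.5,236.5)],.08))
P=np.array([.43,-.08,.05])
a,b=np.radians([-70,-25]);ah=np.array([np.cos(a),np.sin(a),0]);zt=np.cos(b)*ah+[0,0,np.sin(b)];xt=np.array([-np.sin(a),np.cos(a),0])
o=tool(zt,xt)
pre=P-.13*zt
robot.goto(pre+[0,0,.13],o); st(robot)
robot.move_straight(pre,vel=.12); st(robot)
c=robot.move_straight(P+.008*zt,vel=.06,contact_N=5); st(robot,c)
f=robot.grab_frame("top");crop(f["image"],220,140,380,300,4,"pics/g5.png")
f=robot.grab_frame("side");cv2.imwrite("pics/s5.png",f["image"][:,:,::-1])
```

```text
87 (array([ 0.43010953, -0.08193742]), np.float64(0.030416778829728888))
[[ 0.4266155  -0.08171495  0.08      ]]
 t28.7 tcp [0.3905 0.0314 0.2354] F [ 0.1 -0.1 -0.1] op 0.971 j [-1.18  0.33  0.38  2.31  0.89  1.32 -1.04]
 t29.9 tcp [0.3899 0.0308 0.1052] F [ 0.2 -0.1  0. ] op 0.972 j [-1.14  0.65  0.34  2.35  0.91  1.05 -1.29]
False t32.4 tcp [ 0.4325 -0.0866  0.0466] F [ 0.4 -0.3 -0. ] op 0.973 j [-0.94  0.84  0.46  2.41  1.29  0.8  -1.53]
```

View pics/g5.png

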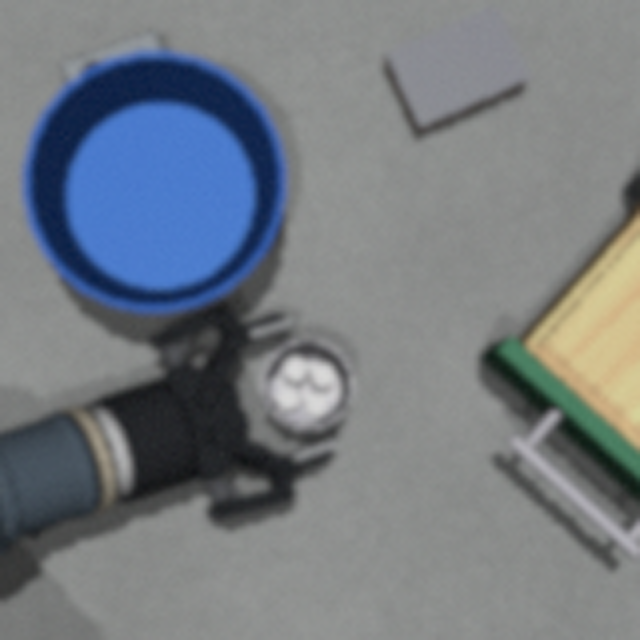

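View pics/s5.png

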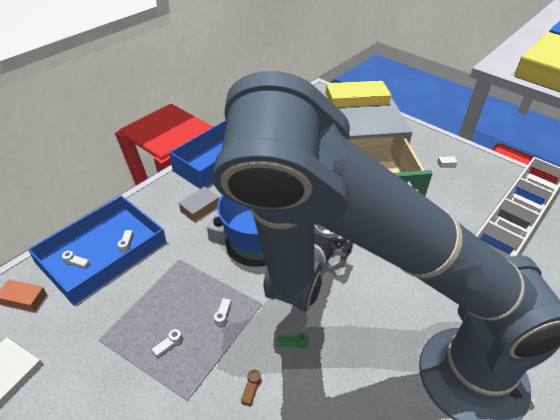

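```bash
cat > pour.py <<'E'
from h import *
a,b=np.radians([-70,-25]);ah=np.array([np.cos(a),np.sin(a),0]);zt=np.cos(b)*ah+[0,0,np.sin(b)];xt=np.array([-np.sin(a),np.cos(a),0])
OG=tool(zt,xt);RG=Ro.from_euler('xyz',OG)
BC=np.array([.565,.024,0])
def pose(phi,rimz,back=.015,TG=None):
    # TG: tcp at grasp minus rim centre at grasp
    r=Ro.from_rotvec(ah*np.radians(-phi)); hd=np.array([.94,.342,0])
    rim=BC-back*hd+[0,0,rimz]
    return rim+r.apply(TG),rpy((r*RG).as_matrix())
E
python3 - <<'E'
from pour import *
from plant import robot
robot.grip(0,strength=50); st(robot,"grip")
p=np.array(robot.sense()["tcp_pos"]); TG=p-np.array([.430,-.081,.080]); np.save("TG.npy",TG);print(TG)
for ph in range(0,136,15): print(ph,robot.inverse_kinematics(*pose(ph,.27 if ph<30 else .22,TG=TG)))
robot.move_straight(p+[0,0,.05],vel=.06); st(robot)
robot.move_straight(p+[0,0,.19],vel=.12); st(robot)
q,o=pose(0,.27,TG=TG)
robot.move_straight(q,vel=.12); st(robot)
f=robot.grab_frame("top");crop(f["image"],180,110,380,270,4,"pics/g6.png")
E
```

```text
grip t32.8 tcp [ 0.4324 -0.087   0.0469] F [-0.7  2.1  1.7] op 0.724 j [-0.94  0.84  0.46  2.41  1.29  0.8  -1.53]
[ 0.00241139 -0.00599139 -0.03305583]
0 [-1.0253949   0.51738439  0.55566046  2.05320002  0.97113889  1.14053059
 -0.81451685]
15 [-0.96951242  0.54257186  0.50402565  1.99871647  0.90174936  1.24420425
 -0.53867961]
30 [-0.90470227  0.6587038   0.44023348  1.96704093  0.8506091   1.288129
 -0.35823354]
45 [-0.86726843  0.69697676  0.4050106   1.92355916  0.82822208  1.40041742
 -0.12078524]
60 [-0.83167602  0.73695093  0.36733041  1.88961394  0.83168899  1.51193268
  0.09957041]
75 [-0.80005413  0.77645835  0.32993301  1.86715791  0.85651635  1.61716563
  0.3098869 ]
90 [-0.77187399  0.81314943  0.29227008  1.85735313  0.89992208  1.71330758
  0.51489145]
105 [-0.74452426  0.84477388  0.25121929  1.86052304  0.96022879  1.79992924
  0.71743981]
120 [-0.71701377  0.8700186   0.2063073   1.8763553   1.03500838  1.87607459
  0.92079315]
135 [-0.68953029  0.88815532  0.1588886   1.90389128  1.12140386  1.940045
  1.12839972]
 t33.8 tcp [ 0.4324 -0.0869  0.0967] F [ 0.2 -0.3 -1.6] op 0.716 j [-0.95  0.7   0.48  2.43  1.24  0.86 -1.39]
 t35.1 tcp [ 0.4321 -0.0871  0.2366] F [-0.4  0.5 -2.5] op 0.719 j [-1.03  0.31  0.56  2.39  1.13  1.12 -1.  ]
 t36.5 tcp [0.5527 0.0122 0.2369] F [-0.8 -0.6 -1.4] op 0.713 j [-0.99  0.51  0.51  2.05  0.98  1.16 -0.83]<stdin>:5: UserWarning: Gimbal lock detected. Setting third angle to zero since it is not possible to uniquely determine all angles.
```

View pics/g6.png

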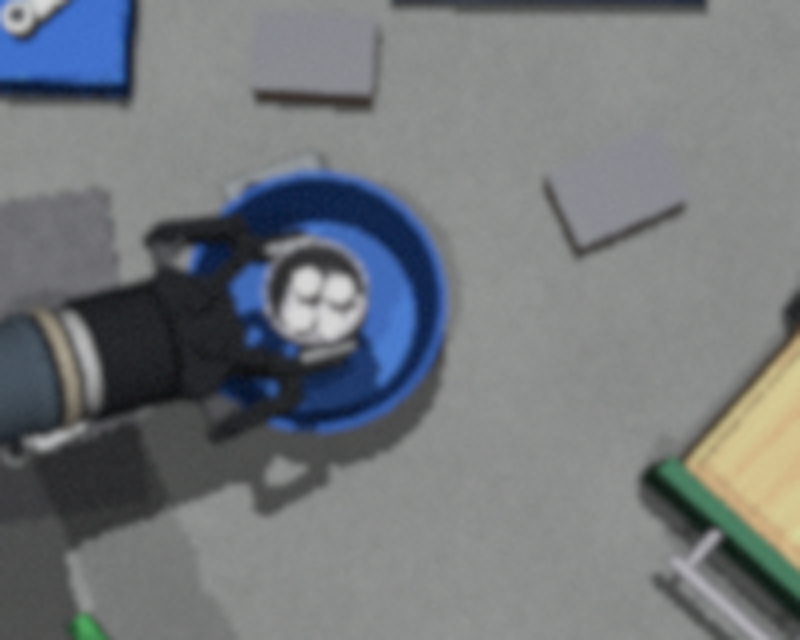

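The cup is held over the bowl with its mouth at about (318,292) in the crop, and the chips are still inside. Pouring now.

```bash
python3 - <<'E' 2>/dev/null
from pour import *
from plant import robot
TG=np.load("TG.npy")
for ph in range(10,136,10):
    q,o=pose(ph,max(.215,.27-ph*.055/60),back=.015+.015*min(ph,90)/90,TG=TG)
    robot.move_straight(q,vel=.02,attitude=o)
st(robot)
robot.sleep(.6)
for n in("side","top"):
    f=robot.grab_frame(n); cv2.imwrite(f"pics/{n}7.png",f["image"][:,:,::-1])
    if n=="top":crop(f["image"],180,110,340,270,4,"pics/g7.png")
E
```

```text
t43.4 tcp [ 0.5152 -0.001   0.2363] F [ 0.2 -0.2 -0.4] op 0.718 j [-0.78  0.9   0.28  1.93  1.04  1.84  1.06]
```

View pics/g7.png

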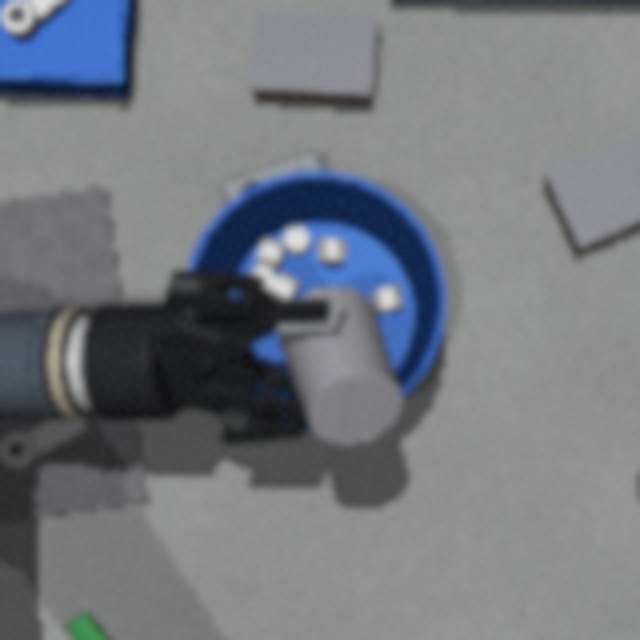

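View pics/side7.png

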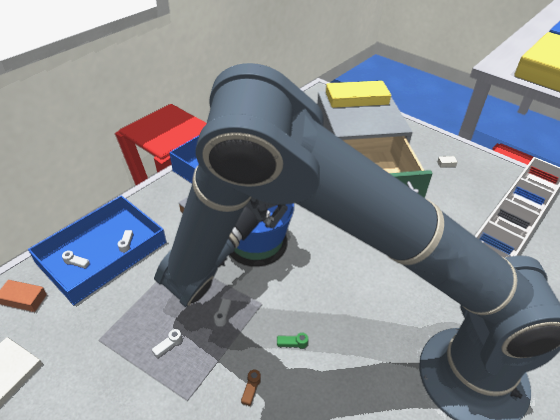

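Six or more chips are in the bowl, around (270–390, 240–300) in the crop, and none are outside. I'll bring the cup upright and check that it's empty.

```bash
python3 - <<'E' 2>/dev/null
from pour import *
from plant import robot
TG=np.load("TG.npy")
for ph in (150,125,100,75,50,25,0):
    q,o=pose(ph,max(.215,.27-ph*.055/60),back=.015+.015*min(ph,90)/90,TG=TG)
    try: robot.move_straight(q,vel=.03,attitude=o)
    except robot.IKError as e: print(ph,"IK")
p=np.array(robot.sense()["tcp_pos"]);st(robot)
robot.move_straight([.4324,-.087,.237],vel=.15)
for n in("side","top"):
    f=robot.grab_frame(n); cv2.imwrite(f"pics/{n}8.png",f["image"][:,:,::-1])
    if n=="top":crop(f["image"],200,120,360,280,4,"pics/g8.png")
E
```

```text
t49.0 tcp [0.5533 0.0129 0.2368] F [ 0.1 -0.1 -0.4] op 0.718 j [-1.    0.51  0.52  2.05  0.98  1.16 -0.82]
```

View pics/g8.png

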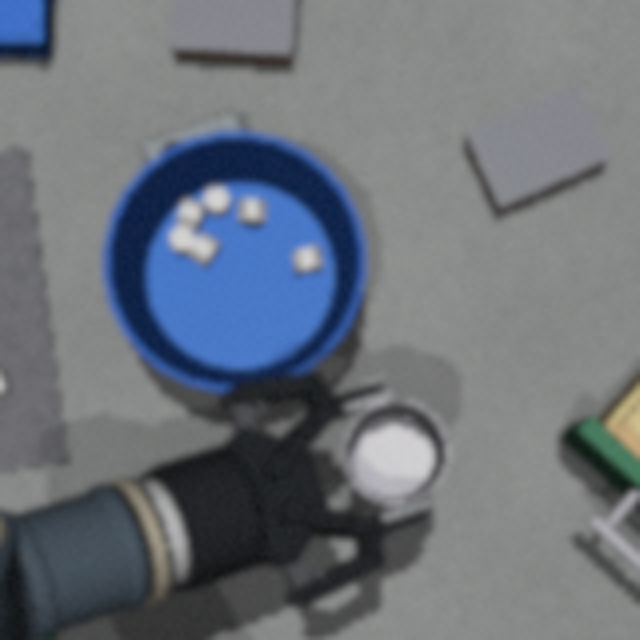

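Six chips are in the bowl, at about (180–310, 200–260) in the crop, and the cup shows an even bare floor, so it's empty. Now I'll set it down, regrasp from above and return it to the drawer.

```bash
python3 - <<'E' 2>/dev/null
from pour import *
from plant import robot
robot.move_straight([.4324,-.087,.065],vel=.12)
c=robot.move_straight([.4324,-.087,.043],vel=.02,contact_N=4); st(robot,c)
robot.grip(.97)
p=np.array(robot.sense()["tcp_pos"])
robot.move_straight(p-.13*zt,vel=.1); robot.move_straight(p-.13*zt+[0,0,.17],vel=.15)
robot.goto([.43,.1,.34],tool(DOWN,YD)); st(robot)
for n in("side","top"):
    f=robot.grab_frame(n); cv2.imwrite(f"pics/{n}9.png",f["image"][:,:,::-1]); np.savez(f"{n}9.npz",**f)
X=cloud(f);yy,xx=np.mgrid[:420,:560]
m=(X[...,2]>.06)&(X[...,2]<.1)&(np.hypot(xx-297,yy-237)<20);h=cv2.convexHull(X[m][:,:2].astype(np.float32)).reshape(-1,2).astype(float);print(m.sum(),circ(h))
E
```

```text
True t52.8 tcp [ 0.4326 -0.0872  0.047 ] F [ 0.9 -1.3  1.6] op 0.721 j [-0.93  0.84  0.44  2.41  1.29  0.81 -1.53]
 t57.1 tcp [0.4292 0.1004 0.3391] F [-0.3  0.5  0.2] op 0.967 j [-1.2  -0.06  0.86  1.95  0.05  1.23  0.48]
88 (array([ 0.43036881, -0.08229294]), np.float64(0.030374710619929506))
```

View pics/side9.png

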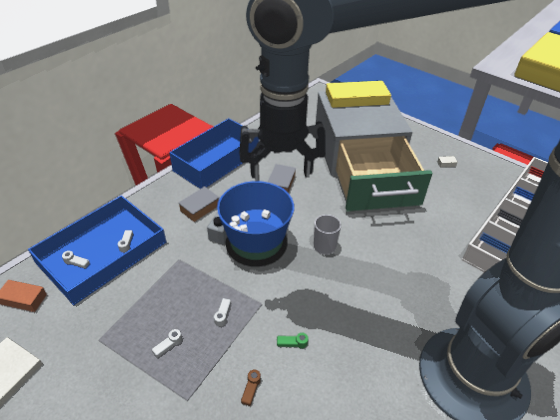

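View pics/top9.png

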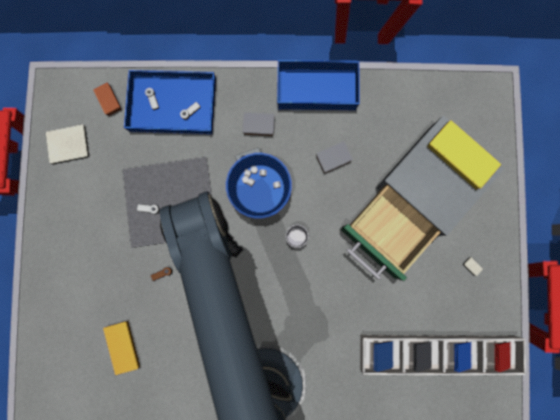

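The cup stands upright and empty at (297,237) in the top view, and the chips are in the bowl. One lever now lies at (147,209).

```bash
python3 - <<'E' 2>/dev/null
from pour import *
from plant import robot
o=tool(DOWN,YD);P=[.430,-.0815]
robot.goto(P+[.2],o); robot.grip(.97)
robot.move_straight(P+[.11],vel=.12)
c=robot.move_straight(P+[.0527],vel=.05,contact_N=6); st(robot,c)
if not c:
    robot.grip(0,strength=40); st(robot,"grip")
    robot.move_straight(P+[.245],vel=.15)
    robot.move_straight([.463,-.334,.245],vel=.15)
    robot.move_straight([.463,-.334,.10],vel=.12)
    c=robot.move_straight([.463,-.334,.070],vel=.02,contact_N=4); st(robot,c)
    robot.grip(.97)
    robot.move_straight([.463,-.334,.25],vel=.15); st(robot)
    robot.goto([.42,-.05,.35],o)
    for n in("side","top"):
        f=robot.grab_frame(n); cv2.imwrite(f"pics/{n}10.png",f["image"][:,:,::-1]); np.savez(f"{n}10.npz",**f)
E
```

```text
False t60.6 tcp [ 0.4302 -0.0815  0.0529] F [ 0.7  0.2 -0.3] op 0.971 j [-0.58  0.51  0.85  2.28 -0.68  0.62  1.63]
grip t60.9 tcp [ 0.4303 -0.0816  0.0533] F [-1.2  0.6  7. ] op 0.734 j [-0.58  0.51  0.85  2.28 -0.68  0.62  1.63]
True t66.7 tcp [ 0.4631 -0.3342  0.0754] F [ 0.8 -0.3  4.2] op 0.729 j [-0.05  0.65  0.84  1.97 -0.66  0.83  2.  ]
 t68.3 tcp [ 0.4626 -0.3335  0.2491] F [-0.1  0.3 -0.4] op 0.967 j [-0.22  0.44  1.05  1.82 -0.42  1.13  1.82]
```

View pics/side10.png

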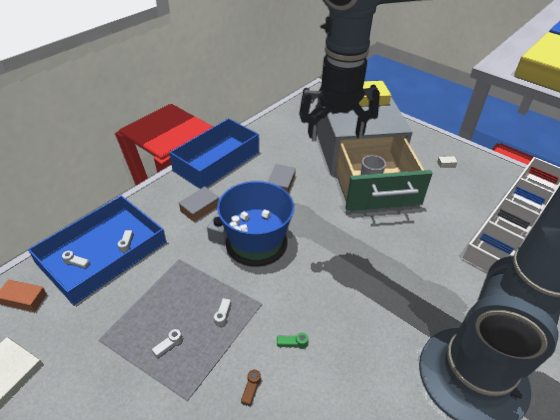

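View pics/top10.png

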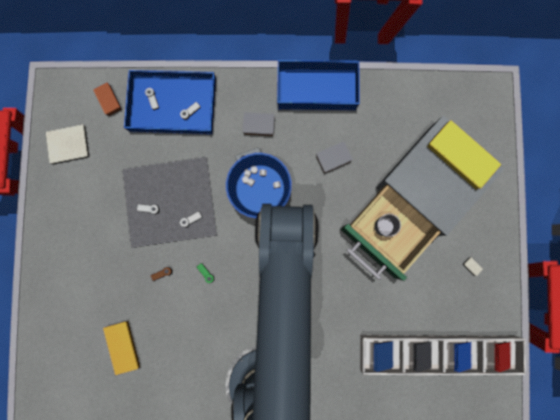

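The cup is upright in the drawer, at (387,226) in the top view. I'll close the drawer now by gripping the handle again.

```bash
python3 - <<'E' 2>/dev/null
from pour import *
from plant import robot
o=tool(DOWN,XD);h=np.array([.3519,-.2639,.0942])
robot.grip(.27)
robot.goto(h+[0,0,.11],o); st(robot)
c=robot.move_straight(h,vel=.06,contact_N=10); st(robot,c)
robot.grip(0,strength=40); st(robot,"grip")
p=np.array(robot.sense()["tcp_pos"])
c=robot.move_straight(p+.14*XD,vel=.06,contact_N=30); st(robot,c)
p2=np.array(robot.sense()["tcp_pos"])
if not c: c=robot.move_straight(p+.158*XD,vel=.02,contact_N=15); st(robot,c)
robot.sleep(.2);st(robot,"moved %.4f"%((np.array(robot.sense()["tcp_pos"])-H0)@XD))
robot.grip(.27); p=np.array(robot.sense()["tcp_pos"]);st(robot)
robot.move_straight(p+[0,0,.13],vel=.1)
robot.goto([.42,-.05,.35],o)
for n in("side","top"):
    f=robot.grab_frame(n); np.savez(f"{n}11.npz",**f)
    if n=="top": crop(f["image"],360,110,510,250,4,"pics/c11.png")
E
```

```text
t71.2 tcp [ 0.3529 -0.2634  0.2047] F [-0.2 -0.5  0.1] op 0.267 j [ 0.18  0.12  0.4   2.13 -0.06  0.9  -0.11]
False t73.2 tcp [ 0.3521 -0.264   0.0944] F [-0.  -0.1  0.4] op 0.271 j [ 0.24  0.31  0.36  2.23 -0.19  0.63  0.01]
grip t73.5 tcp [ 0.3524 -0.2643  0.0947] F [-0.9  0.3  4.1] op 0.115 j [ 0.24  0.31  0.36  2.23 -0.19  0.63  0.01]
False t76.0 tcp [ 0.4573 -0.3572  0.0947] F [3.2 4.5 4.6] op 0.112 j [ 0.33  0.5   0.35  1.92 -0.24  0.76  0.08]
False t77.0 tcp [ 0.4688 -0.3674  0.0947] F [-1.7  9.  10.6] op 0.110 j [ 0.34  0.52  0.34  1.87 -0.24  0.79  0.08]
moved 0.0051 t77.2 tcp [ 0.4688 -0.3674  0.0947] F [-1.1  8.6 10.6] op 0.114 j [ 0.34  0.52  0.34  1.87 -0.24  0.79  0.08]
 t77.5 tcp [ 0.4662 -0.3665  0.0941] F [-8.1 12.8 13.4] op 0.267 j [ 0.34  0.52  0.34  1.88 -0.24  0.79  0.08]
```

View pics/c11.png

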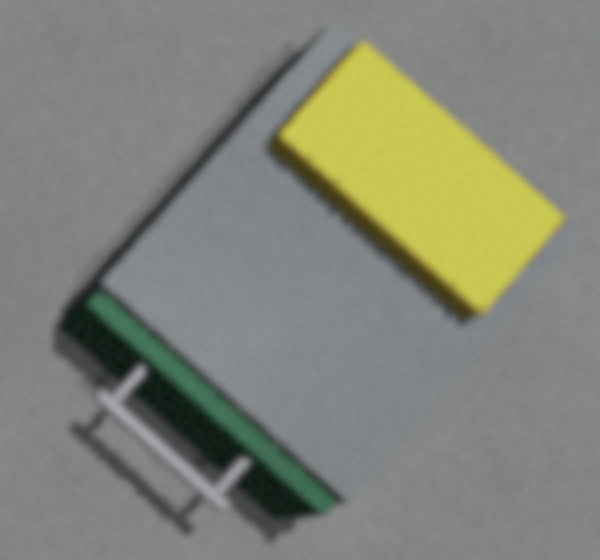

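The crop shows the drawer fully shut; the front is flush against the cabinet at about (210,400). Now the levers.

Run:
```python
from h import *
f=dict(np.load("top11.npz"));img=f["image"];hsv=cv2.cvtColor(img,cv2.COLOR_RGB2HSV);X=cloud(f)
crop(img,110,150,230,250,6,"pics/m11.png")
m=((hsv[...,2]>150)&(hsv[...,1]<45)).astype(np.uint8);m[:150]=0;m[250:]=0;m[:,:115]=0;m[:,220:]=0
m=cv2.morphologyEx(m,cv2.MORPH_CLOSE,np.ones((3,3)))
n,l,s,c=cv2.connectedComponentsWithStats(m)
for i in range(1,n):
    if s[i,4]<20: continue
    y,x=np.where(l==i);W=plane(f,np.c_[x,y],.018)[:,:2];print(s[i],W.mean(0),cv2.minAreaRect((W*1000).astype(np.float32)))
```

```text
[137 205  20   8 119] [0.50513849 0.36000305] ((503.7032470703125, 360.7077941894531), (20.770418167114258, 57.42055130004883), 0.8406257033348083)
[180 212  21  14 139] [0.47483752 0.23122797] ((474.2397155761719, 230.2013702392578), (23.661222457885742, 64.37850952148438), 22.72582244873047)
```

View pics/m11.png

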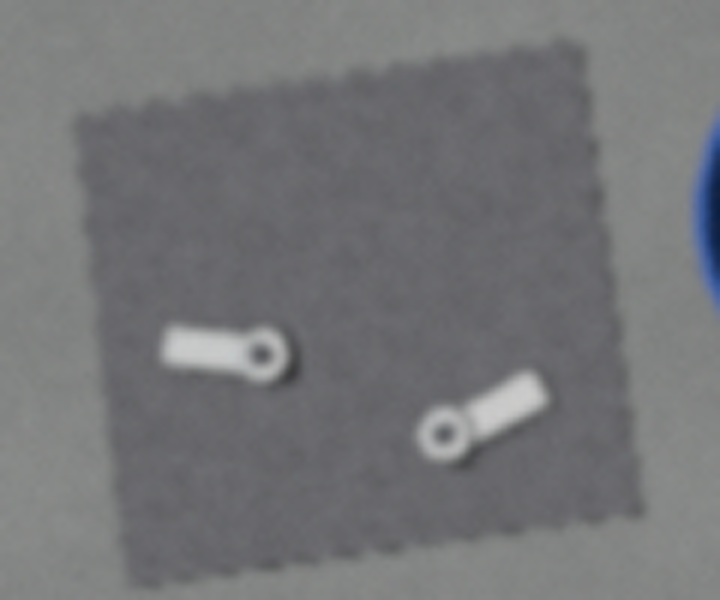

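The mat holds two levers. A has its boss at crop (262,353) and bar end at (163,346); B has its boss at (444,433) and bar end at (541,388).

```bash
cat > lev.py <<'E'
from h import *
from plant import robot
def measure(f,boss,end):
    B=plane(f,[boss],.026)[0];T=plane(f,[end],.018)[0];d=(B-T)[:2];L=np.linalg.norm(d);d/=L
    org=(B[:2]-22*.001*d+T[:2]+.030*d)/2
    print("B",B.round(4),"T",T.round(4),"len %.4f (52)"%L,"org",org.round(4),"yaw",np.degrees(np.arctan2(d[1],d[0])).round(1))
    return org,d
def pick(org,d,drop,dz=.0165):
    g=np.array([*(org-.008*d),0]); n=np.array([-d[1],d[0],0])
    s=min((1,-1),key=lambda s:(lambda q:9 if q is None else abs(q[6]))(robot.inverse_kinematics(g+[0,0,.12],tool(DOWN,s*n))))
    o=tool(DOWN,s*n)
    robot.goto(g+[0,0,.15],o); robot.grip(.55)
    robot.move_straight(g+[0,0,.05],vel=.12)
    c=robot.move_straight(g+[0,0,dz],vel=.03,contact_N=8); st(robot,c)
    if c: p=np.array(robot.sense()["tcp_pos"]); robot.move_straight(p+[0,0,.0015],vel=.02)
    robot.grip(0,strength=60); st(robot,"grip")
    p=np.array(robot.sense()["tcp_pos"])
    robot.move_straight(p+[0,0,.22],vel=.15); robot.sleep(.2); st(robot,"lifted")
E
python3 - <<'E'
from lev import *
f=dict(np.load("top11.npz"));c=lambda p:(p[0]/6+110-.42,p[1]/6+150-.42)
A=measure(f,c((262,353)),c((163,346)));B=measure(f,c((444,433)),c((541,388)))
np.savez("lev.npz",Ao=A[0],Ad=A[1],Bo=B[0],Bd=B[1])
# side view cross-check
g=robot.grab_frame("side")
for o,d in(A,B): print(proj(g,[[*(o+.022*d),.026],[*(o-.03*d),.018]]).round(0).tolist())
crop(g["image"],90,250,320,410,3,"pics/m11s.png")
pick(*B,None)
E
```

```text
B [0.5036 0.3382 0.026 ] T [0.507  0.3902 0.018 ] len 0.0521 (52) org [0.505  0.3602] yaw -93.7
B [0.4659 0.2468 0.026 ] T [0.4891 0.2014 0.018 ] len 0.0510 (52) org [0.4757 0.2277] yaw 117.1
[[175.0, 334.0], [154.0, 352.0]]
[[219.0, 316.0], [227.0, 299.0]]
False t84.3 tcp [0.4795 0.2207 0.0167] F [ 0.2  0.6 -0.3] op 0.546 j [-0.54  0.54  0.04  2.06 -0.04  0.54 -0.  ]
grip t84.7 tcp [0.4796 0.2207 0.017 ] F [-0.5 -0.6  4.6] op 0.212 j [-0.54  0.54  0.04  2.06 -0.04  0.54 -0.  ]
lifted t86.5 tcp [0.4794 0.2206 0.2364] F [ 0.3  0.4 -1. ] op 0.218 j [-0.56  0.23  0.06  1.89 -0.02  1.02 -0.02]
```

View pics/m11s.png

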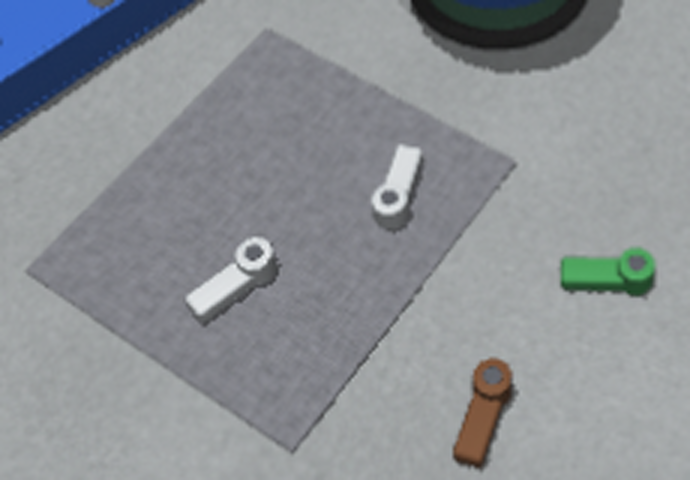

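The side view agrees with the top-view measurements, and lever B is gripped (opening 18 mm). Now I'll drop it in the bowl.

```bash
cat >> lev.py <<'E'
def drop(d,off=(0,0)):
    t=np.array([.565+off[0],.024+off[1],0])-.012*np.array([*d,0])
    robot.move_straight(t+[0,0,.24],vel=.15)
    c=robot.move_straight(t+[0,0,.088],vel=.1,contact_N=10); st(robot,("drop",c))
    robot.grip(.4); robot.sleep(.3)
    robot.move_straight(t+[0,0,.24],vel=.15)
E
python3 - <<'E'
from lev import *
L=np.load("lev.npz")
drop(L["Bd"])
robot.goto([.45,-.1,.35],tool(DOWN,XD))
for n in("side","top"):
    f=robot.grab_frame(n); np.savez(f"{n}12.npz",**f)
    if n=="top": crop(f["image"],110,140,310,260,4,"pics/m12.png")
E
```

```text
('drop', False) t89.8 tcp [0.5709 0.0133 0.0886] F [ 0.7  0.2 -0.5] op 0.212 j [-0.21  0.48  0.15  1.93 -0.11  0.73  0.47]
```

View pics/m12.png

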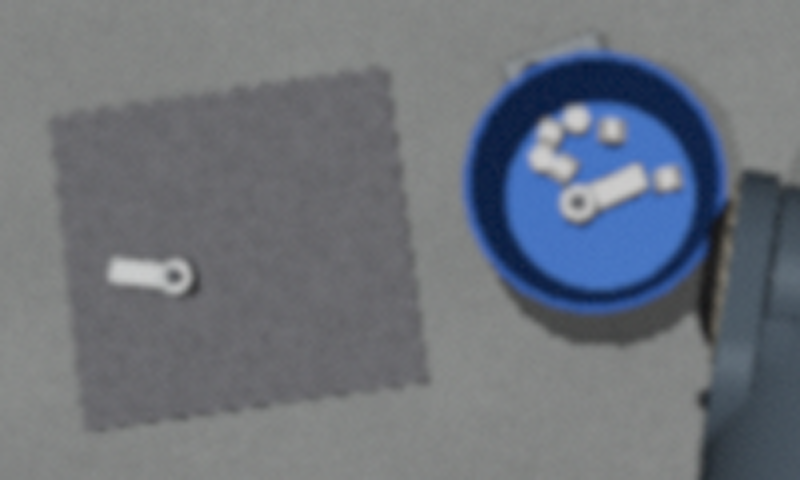

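Lever B lies in the bowl at crop (600,190) with the six chips. Lever A is still at (150,273), unmoved.

Run:
```python
from lev import *
f=dict(np.load("top12.npz"));c=lambda p:(p[0]/4+110-.38,p[1]/4+140-.38)
A=measure(f,c((174,276)),c((109,270)))
pick(*A,None)
if robot.sense()["opening"]>.15:
    drop(A[1],(-.035,0))
robot.goto([.45,-.1,.35],tool(DOWN,XD))
for n in("side","top"):
    f=robot.grab_frame(n); np.savez(f"{n}13.npz",**f);cv2.imwrite(f"pics/{n}13.png",f["image"][:,:,::-1])
    if n=="top": crop(f["image"],110,140,310,260,4,"pics/m13.png")
```

```text
B [0.503  0.3386 0.026 ] T [0.5074 0.3899 0.018 ] len 0.0515 (52) org [0.5048 0.3602] yaw -94.9
False t97.0 tcp [0.5057 0.3683 0.0167] F [ 0.3 -0.5 -0.1] op 0.550 j [-0.71  0.65  0.02  1.83 -0.02  0.66 -0.76]
grip t97.4 tcp [0.5059 0.3684 0.017 ] F [-0.1 -0.2  3.1] op 0.215 j [-0.71  0.65  0.02  1.83 -0.02  0.66 -0.76]
lifted t99.2 tcp [0.5056 0.3683 0.2363] F [ 0.1 -0.  -0.4] op 0.217 j [-0.72  0.39  0.04  1.67 -0.02  1.08 -0.77]
('drop', False) t103.2 tcp [0.5315 0.036  0.0886] F [-0.1 -0.6 -0.7] op 0.213 j [-0.26  0.43  0.15  2.02 -0.1   0.69 -0.14]
```

View pics/m13.png

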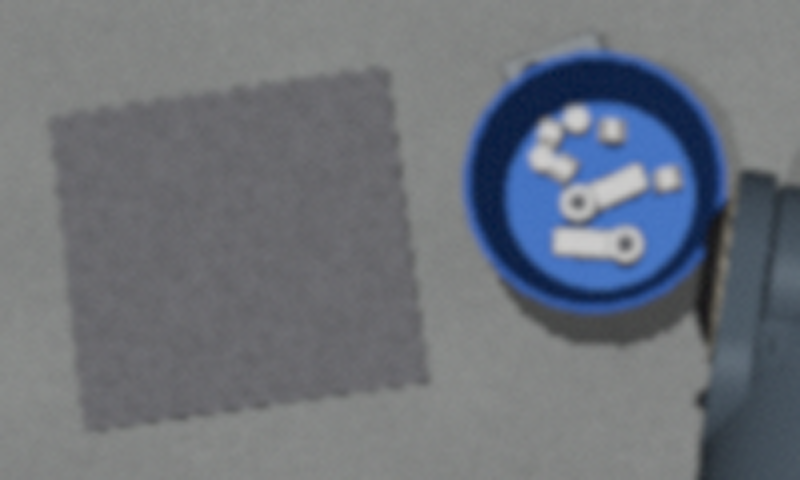

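View pics/side13.png

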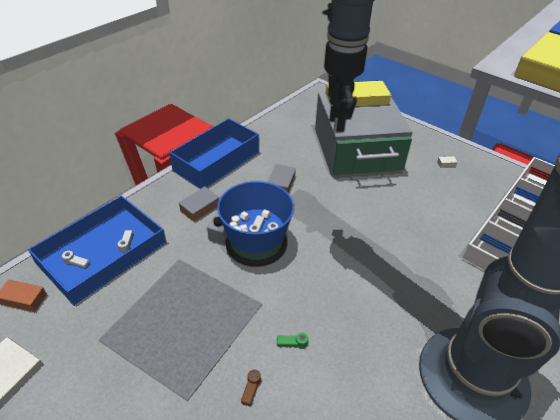

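View pics/top13.png

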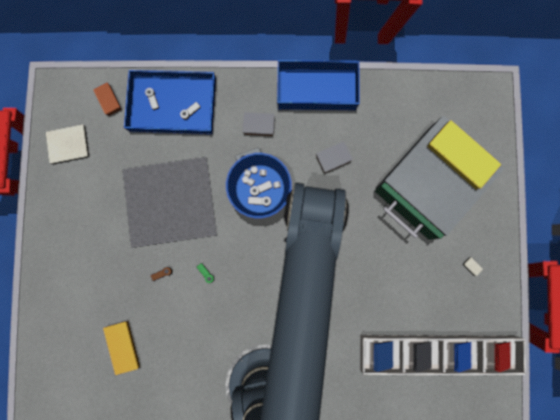

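The mat is empty, and the bowl at (259,186) holds six chips and two levers. The drawer is shut, the blocks haven't moved and the arm is clear of everything, so I'm handing in.

Run:
```python
from plant import robot
robot.sleep(.3); print(robot.close_job(), robot.sense()["t"])
```

```text
the job is handed in; nothing more can be done
the job is handed in; nothing more can be done
```

The job is done and handed in at about 105 s, well inside the 210 s limit; handing in gives no verdict.

**What I did:**
- I opened the drawer about 149 mm and took out the cup.
- I set the cup on the table and regripped it from the side, then poured the chips into the tumbler's bowl.
- I stood the empty cup back in the drawer and pushed it shut, then put both raw levers from the mat into the bowl.

**Last checks:**
- **Bowl:** the final pictures show six chips and two levers lying in it. The mat is empty.
- **Cup:** it looked empty after the pour and stood upright in the drawer just before closing. I couldn't see it once the drawer was shut.
- **Drawer:** it is shut, judged from pictures and the handle position. The handle ended up about 5 mm further in than where I first measured it. That may be measurement error, or the drawer may not have been quite shut at the start.
- **Blocks and decoys:** the sanding blocks and the green and brown look-alikes are where they were.

One lever was knocked aside during the run, so I measured it again before picking it up. No check failed. The cup position measured from the two cameras differed by about 5 mm, which was within the gripper's clearance.

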